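Re-aim the survey prism by one index hole

ROBOT

A 6-joint arm with a two-finger parallel gripper is mounted at the origin on the work surface. World frame = base frame: x ahead of the robot, y to its left, z up, the work surface at z = 0. Lengths are in mm, angles in rad, forces in N, time in s.
With the tool pointing down it reaches from about 350 to 925 mm from the base axis. Payload 6.4 kg.
Tool frame: the origin (TCP) lies midway between the tips of the shut fingers; the grasp point (between the pads) lies 19 mm behind it (manip.pinch_z is the distance from the TCP to the grasp point, in mm); z points along the fingers, y is the direction in which the jaws open and shut (so a half turn about z gives the same grasp; the last joint's range is limited). The gripper opens to 85 mm and grips with 20 to 120 N. Pads are 22 mm wide; open, the fingers measure 114 mm over their backs; the gripper's body (76 mm by 85 mm) begins 54 mm behind the grasp point. The pads swing forward as they close: fully open they stand 13 mm farther back than shut.
Start: joints at [1.033, 0.245, 1.558, -0, 1.339, -0.174], TCP at [231.286, 607.471, 231.29] pointing down, gripper open.
Joint ranges: [-3.13, 3.13], [-1.02, 2.26], [0.13, 2.54], [-0.95, 4.09], [0.21, 2.88], [-2.74, 2.74]. Speed limits (rad/s): [2.57, 2.57, 3.14, 3.14, 3.14, 3.14].

INTERFACE

Orientations are given as a unit quaternion [x, y, z, w].
In Python, from bench import manip gives the robot as it stands.
- The arm moves only by the tool send_rows, never from a script. Its argument "rows" is a list that holds one entry, the list of rows, each a list of 4 numbers: the shift along the tool's x, y, z in units of 40 mm (1.0 is 40 mm), then the turn about the tool's z in units of 6 degrees (1.0 is 6 degrees). In form: [[[tx, ty, tz, spin], ...]]. A call has 1 to 20 rows; each row shifts and turns the commanded pose from where the row before left it, along the tool's axes as they then stand; what a row does not reach is not made up. A row lasts 1/12 s, in which the tool goes at most 41.7 mm and 7.16 degrees, less where a joint would pass 70% of its speed; a pose out of reach is approached as far as the arm can. A call is refused whole if a number of a shift passes 1 or a number of a turn 1, either way. A call with a gripper value outside its range is refused whole. "gripper" is the finger opening in mm, from 0 to 85.4, set as the call begins (left out, the last holds). The fingers move at their own pace and stop on an object; "force" is the grip in N (left out, the last holds). Time passes only in rows, so rows that do not move let the fingers close. It gives the time, the measured TCP pose, the force and the opening at its end, in the units of the state.
- manip.state(): the state, without advancing time (a new reading comes with each control period).
- manip.camera(name): name is "side" or "top" or "wrist"; returns the picture (480x640x3 uint8, blue, green, red); there is no depth.
- manip.camera_info(name): a dict with "fx", "fy", "cx", "cy" (pixels), "rvec" (rotation vector, rad) and "tvec" (3), from world to camera coordinates, as OpenCV has them. Camera axes: x right, y down, z forward; pixel columns grow to the right and rows downward; lengths in mm; the calibration is good to about 2 mm. A picture is of the moment at which its call begins: read the wrist's pose just before it. camera_info takes no time and is no camera call; for the wrist camera it gives the pose at the moment of the call.
- manip.sign_off(): hands the job in, once; it reports no verdict.
The state is a dict: "time": time; "joint_positions": joint angles; "joint_vel": joint speeds; "tau": joint torques, N m; "ee_pos": TCP position; "orientation": TCP orientation; "ft_force": force on the tool from outside, world axes, zero at the start; "torque": the same for the moment, N m; "gripper_width": opening from 0.0 (shut) to 1.0 (fully open).
Only numpy, scipy, OpenCV 4.12 (cv2) and the standard library are available. Lean on these libraries where they do the work, as an engineer would, in place of code of your own. Each camera call takes 0.05 s, during which the arm holds its last target.

TASK

Re-aim the survey prism on the beacon rack: hook a fingertip under the pull ring, lift the spring index pin out of its hole, swing the index arm one hole towards the junction box, and let the ring down and go so that the pin drops fully home in that hole. Go straight to that hole, do not force the ring, keep off the prism and its bronze mount, and leave the toggle, the beacon shell and the two fuse holders as they are.

Things in the scene. Friction and masses are not known exactly. Their poses are not given: they have to be found in the camera images.
- rack: Grey powder-coated steel tray, 380 (x) x 540 (y) mm, rim 28 mm high, floor 4 mm thick, bolted down at a yaw of up to about 20 degrees. Origin: centre of its underside, at table height. Axes: x away from the robot, y to the left, z up.
- pivot (a point): Vertical axis of the index arm, at the top of the level steel index plate (210 x 200 x 12 mm, top 50 mm above the table), 90 mm along +x from the rack's centre. The plate has five 13 mm holes 15 degrees apart on an arc of 150 mm radius about this point: one straight towards the rack's -x, two to each side of it.
- index_arm (a joint): Swing of the index arm, rad: a dark steel bar 36 mm wide, top 60 mm above the table, from the pivot towards the robot. 0: the pin is at the middle hole, as it starts; positive: the pin end swings to the rack's +y. Holes at -0.524, -0.262, 0, 0.262, 0.524; a seated pin has 0.01 rad of play either way. Light friction (about 1 N at the pin): it stays where left.
- index_pin (a joint): Height of the spring index pin above its seat, m: 0 home, 0.024 fully up. It stands in the arm 150 mm from the pivot, is 10 mm thick with a round end and reaches 12 mm into the plate: 12 mm up frees the arm. The spring pushes down with 4.5 N at home, 9 N at the top; let go between holes the pin rides on the plate and snaps into the hole it comes over.
- pull_ring: Round steel ring fixed to the pin's top, moving only with pin and arm: 46 mm inside, 58 outside, bar 6 mm. Origin: its centre, 120 mm above the table with the pin home. Axes: x level, along the arm towards the pivot; y its level diameter; z up. It stands across the arm, its top leaning 30 degrees from upright towards the pivot, so its opening faces the robot and a little up.
- barrel_top (a point): On the pin's axis, at the top of the pin's upright steel barrel on the arm, 26 mm across, 86 mm above the table; 14 mm farther from the pivot than the ring's centre. The pin's 18 mm collar and the foot of the ring start just above it.
- prism_head: Bronze prism mount on the arm's hub, at the pivot: a yoke 84 mm wide (108 over its knobs) with a round prism can 60 mm across, from 82 to 160 mm above the table, facing away from the robot. Turns with the arm. Origin: on the pivot axis at the index plate's top. Not to be touched.
- box_lid (a point): Centre of the lid of the grey junction box (114 x 99 x 75 mm, fixed in the tray), 79 mm above the table. The box stands on either side of the index plate, about 195 mm to the rack's +y or -y side: this side is the direction to swing to. It carries the chunky steel toggle, which rises another 55 mm.
- toggle (a joint): The steel toggle on the junction box's lid, rad: 0 as found, leaning to the robot; up to 0.8 thrown. To be left alone.
- beacon_mid (a point): Loose orange beacon shell, a dome 132 mm high, 110 mm across its foot and 90 mm above it, standing upright in the tray on the side away from the junction box. The point is on its axis, half-way up.
- fuse_a_mid (a point): Loose ceramic fuse holder, 75 x 30 x 37 mm, lying in the left near part of the tray. The point is its centre, half-way up.
- fuse_b_mid (a point): A like fuse holder in the right near part of the tray. The point is its centre, half-way up.
Mind the look-alikes: they are no part of the job. Of the things that look like the part that bears box_lid, the middle-sized one is meant.

How it is judged (in metres and radians):
On the way, in this order (a step that is already met when the one before it is completed fails the run):
1. a finger in the ring lifts the index pin clear, the arm still at its first hole (value of joint index_pin above 0.01 m and value of joint index_arm between -0.12 and 0.12 rad and contact force between the fingers and pull_ring above 0.5 N), for 0.05 s.
2. the arm is swung one hole towards the junction box and the pin is down in that hole (((y of box_lid in the frame of rack above 0 m and value of joint index_arm between 0.236 and 0.288 rad and value of joint index_pin below 0.003 m) or (y of box_lid in the frame of rack below 0 m and value of joint index_arm between -0.288 and -0.236 rad and value of joint index_pin below 0.003 m))), for 0.1 s.
At the end, for the whole second after the job is handed in: The index arm is at rest at the next hole on the junction box's side (within 0.026 rad of 0.262), the pin is home (under 2 mm up), the ring is let go; the toggle is as found and the beacon shell and fuse holders are within 15 mm of where they stood (((y of box_lid in the frame of rack above 0 m and value of joint index_arm between 0.236 and 0.288 rad) or (y of box_lid in the frame of rack below 0 m and value of joint index_arm between -0.288 and -0.236 rad)) and value of joint index_pin below 0.002 m and velocity of joint index_arm between -0.05 and 0.05 rad/s and value of joint toggle below 0.15 rad and distance of each of beacon_mid, fuse_a_mid, fuse_b_mid from where it was at the start of the episode below 0.015 m); the robot touches nothing.
It fails at once if the arm is swung more than half a hole the wrong way or more than half a hole past the next hole ((y of box_lid in the frame of rack above 0 m and (value of joint index_arm below -0.13 rad or value of joint index_arm above 0.39 rad)) or (y of box_lid in the frame of rack below 0 m and (value of joint index_arm above 0.13 rad or value of joint index_arm below -0.39 rad))).
It fails at once if the ring is forced (over 40 N) (contact force between the fingers and pull_ring above 40 N).
It fails at once if the prism mount is touched (contact force between any of the fingers, the arm and prism_head above 1 N).
It fails at once if the toggle is moved (value of joint toggle above 0.15 rad).
It fails at once if the beacon shell or a fuse holder is lifted or shoved (distance of any of beacon_mid, fuse_a_mid, fuse_b_mid from where it was at the start of the episode above 0.015 m).
It also fails if it takes over 51 s, if anything falls off the work surface, if the arm or the gripper's body presses on something with over 40 N, if the wrist force passes 120 N, or if a joint passes its speed limit or range.

## Working session

There is one attempt and no reset: what is moved stays moved. The work goes in short steps, Python scripts to look and compute and a tool call to move; the robot and the scene stay as the last step left them, time stands still between calls to the robot, and variables do not carry over. Pictures are saved under pics/ and viewed, and the job is handed in when it is done.

Besides the shell and the picture viewer there is one more tool, called by a JSON object that holds its "op" and its "data", one argument or row to a line. send_rows: Moves the arm, as the interface text tells. Its arguments: {"type":"object","properties":{"rows":{"type":"array","items":{"type":"array","items":{"type":"array","items":{"type":"number"}}}},"gripper":{"type":"number"},"force":{"type":"number"}},"required":["rows"]}

```bash
mkdir -p pics; ls
python3 - <<'E'
from bench import manip
import cv2
s=manip.state();print(s)
for n in ("side","top"):
    print(n,manip.camera_info(n)); cv2.imwrite(f"pics/{n}0.png",manip.camera(n))
print(manip.pinch_z)
E
```

```text
pics
{'time': 0.0, 'joint_positions': array([ 1.03291369e+00,  2.45824139e-01,  1.55901584e+00, -1.24887077e-05,
        1.33870467e+00, -1.74108461e-01]), 'joint_vel': array([-0.00021182, -0.00062613, -0.00033152, -0.00030051,  0.00032397,
       -0.0020001 ]), 'tau': array([ 1.05430918e-03, -4.29510427e+01, -3.26125181e+01, -1.47594851e-04,
        5.52407364e-03, -1.31207804e-05]), 'ee_pos': array([230.983674  , 606.9748831 , 230.17290343]), 'orientation': array([ 1.80884349e-01,  9.83503889e-01, -9.16923308e-04, -3.34464908e-04]), 'ft_force': array([-0.22156395, -0.53506143,  1.15489985]), 'torque': array([ 0.08263249, -0.02334358, -0.01912702]), 'gripper_width': 0.9966161274688037}
side {'fx': 501.9443400830045, 'fy': 501.9443400830045, 'cx': 325.815082335503, 'cy': 239.8440802042498, 'rvec': array([ 2.33422278, -0.19718666,  0.0979802 ]), 'tvec': array([-525.65278548,   85.17116999, 1110.17004016])}
top {'fx': 601.5797121775933, 'fy': 601.5797121775933, 'cx': 330.59765718959443, 'cy': 244.1988499573104, 'rvec': array([ 2.02799866, -2.18419239,  0.24378052]), 'tvec': array([ -34.21726452,  556.56164064, 1285.40003837])}
18.700000000000003
```

View pics/side0.png

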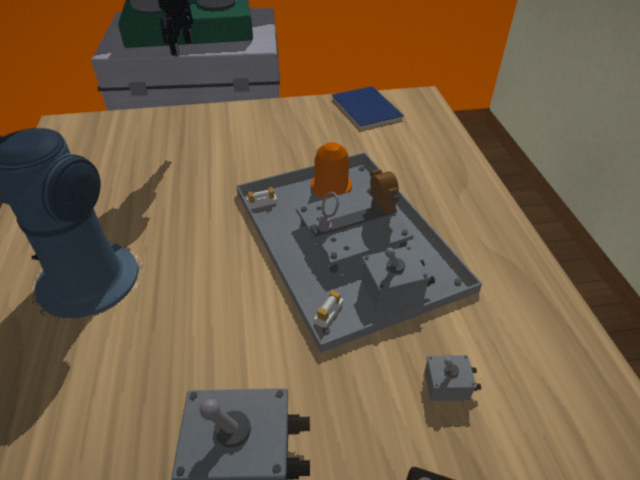

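View pics/top0.png

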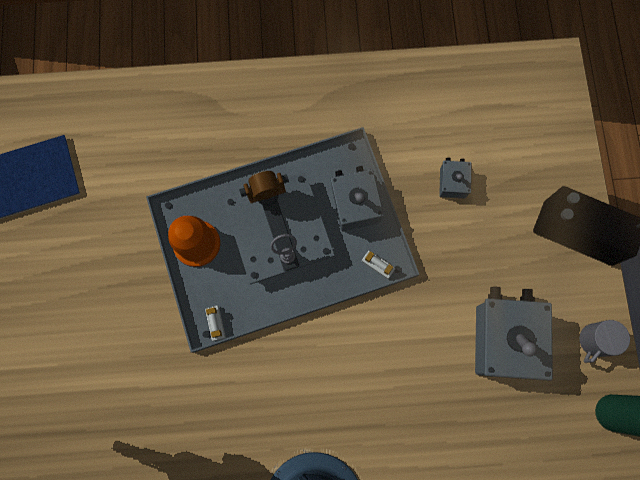

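The junction-box look-alikes in the top view are a small one at (455,178), a large one at (515,340) and a middle-sized one in the tray at (357,197). The middle-sized one is meant, and it stands on the image right, which is the rack's −y side. I'll check it in a close crop and fit the rack.

Run:
```python
import cv2,numpy as np
a=cv2.imread("pics/top0.png")[115:365,140:430]
a=cv2.convertScaleAbs(cv2.resize(a,None,fx=2.7,fy=2.4,interpolation=2),alpha=1.6,beta=15)
cv2.imwrite("pics/top0c.png",a[:600,:800])
a=cv2.imread("pics/side0.png")[140:350,230:490]
a=cv2.convertScaleAbs(cv2.resize(a,None,fx=2.8,fy=2.8,interpolation=2),alpha=1.5,beta=15)
cv2.imwrite("pics/side0c.png",a)
```

```text
(no output)
```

View pics/top0c.png

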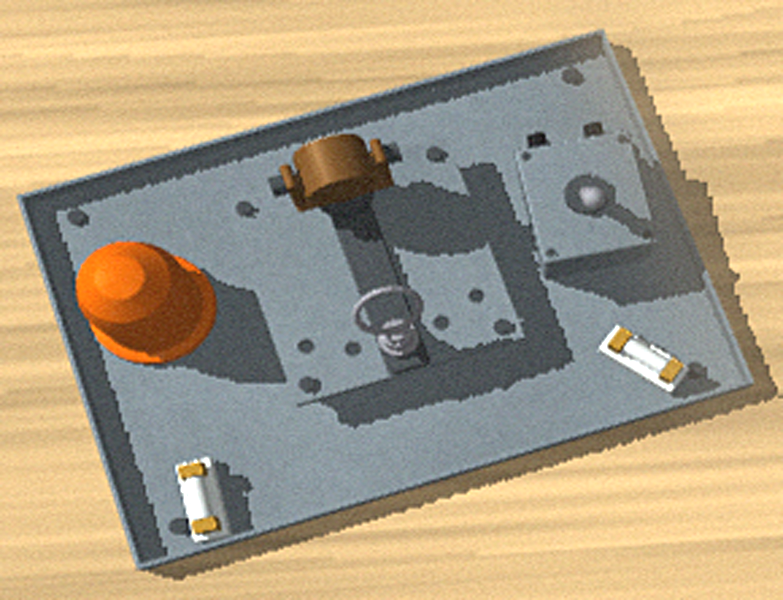

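View pics/side0c.png

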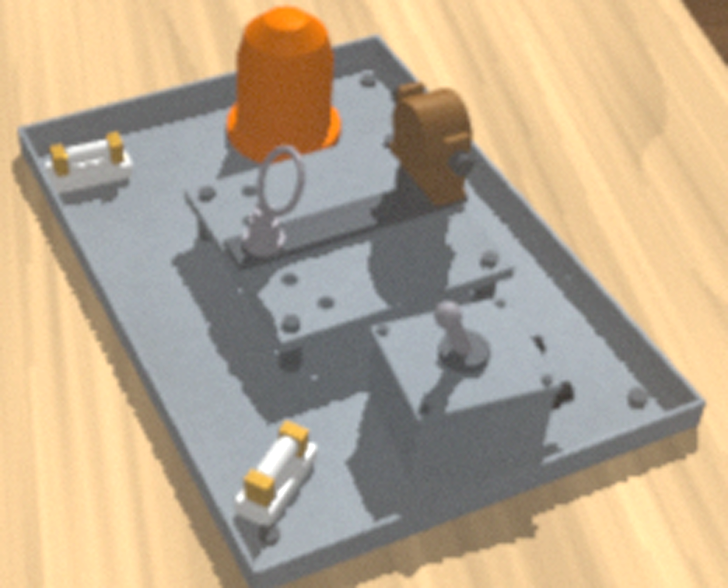

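```bash
cat > h.py <<'E'
import numpy as np,cv2,json
from bench import manip
from scipy.optimize import least_squares
def proj(ci,P):
    K=np.array([[ci['fx'],0,ci['cx']],[0,ci['fy'],ci['cy']],[0,0,1]])
    return cv2.projectPoints(np.float64(P).reshape(-1,1,3),ci['rvec'],ci['tvec'],K,None)[0].reshape(-1,2)
def rackT(p,q):
    q=np.float64(q).reshape(-1,3);c,s=np.cos(p[2]),np.sin(p[2])
    return np.c_[p[0]+c*q[:,0]-s*q[:,1],p[1]+s*q[:,0]+c*q[:,1],q[:,2]]
def hole(k,z=50,r=150):
    a=k*np.pi/12
    return [90-r*np.cos(a),-r*np.sin(a)*-1*1 if 0 else r*np.sin(a),z]
E
python3 - <<'E'
from h import *
C=[[190,270,28],[190,-270,28],[-190,-270,28],[-190,270,28]]
# positive -> rack +y (left in top image)
t=[(147.4,197.1),(363.3,128.3),(418.5,274.6),(191.1,352.5),(253.3,259.2),(270.4,260.4),(303.3,249.2),(316.7,237.9)]
s=[(363.9,153.6),(480.7,284.6),(319.3,345.4),(237.1,187.1),(333.6,239.6),(346.4,247.9)]
tp=C+[hole(2),hole(1),hole(-1),hole(-2)]
sp=C+[hole(-1),hole(-2)]
it,is_=manip.camera_info("top"),manip.camera_info("side")
def f(p,parts=False):
    a=proj(it,rackT(p,tp))-t; b=proj(is_,rackT(p,sp))-s
    return (a,b) if parts else np.r_[a.ravel(),b.ravel()]
for sg in (.3,-.3):
    r=least_squares(f,[550,0,sg],loss='soft_l1'); print(r.x,r.cost)
    a,b=f(r.x,True)
    print(a.round(1).tolist(),b.round(1).tolist())
    p=r.x; np.save("rack.npy",p) if sg==.3 else None
# predicted
p=np.load("rack.npy")
pts={"pivot":[90,0,50],"ringC":[-60+14,0,120],"barrel":[-60,0,86],"box":[90-0,-195,79]}
for k,v in pts.items():
    w=rackT(p,v); print(k,w.round(1),proj(it,w).round(1),proj(is_,w).round(1))
E
```

```text
[5.90277335e+02 3.62994470e+01 2.53379452e-01] 10.586043479873823
[[-0.9, -0.7], [0.7, -1.1], [1.3, 0.2], [-0.3, -0.1], [0.6, 0.3], [0.9, 0.2], [0.8, 0.5], [0.5, 0.7]] [[1.0, -2.2], [1.2, -1.7], [0.5, -1.5], [-1.1, -2.6], [-0.7, -0.6], [-0.5, -0.4]]
[5.90277335e+02 3.62994471e+01 2.53379451e-01] 10.586043479874437
[[-0.9, -0.7], [0.7, -1.1], [1.3, 0.2], [-0.3, -0.1], [0.6, 0.3], [0.9, 0.2], [0.8, 0.5], [0.5, 0.7]] [[1.0, -2.2], [1.2, -1.7], [0.5, -1.5], [-1.1, -2.6], [-0.7, -0.6], [-0.5, -0.4]]
pivot [[677.4  58.9  50. ]] [[268.4 196.8]] [[380.8 211.8]]
ringC [[545.7  24.8 120. ]] [[284.2 244.7]] [[329.8 204.2]]
barrel [[532.2  21.3  86. ]] [[287.3 254. ]] [[324.  217.3]]
box [[ 726.3 -129.9   79. ]] [[348.8 166.6]] [[426.8 256.9]]
```

Both views agree with the rack fit. The ring centre is predicted at (284,245) in the top view and (330,204) in the side view, and that is where I see it. The box is on the rack's −y side, so the swing is to −0.262. The tool always points down, so I'll bring it above the ring's top bar, jaws along the arm.

{"op": "send_rows", "data": {
  "rows": [
    [[-0.71,-0.59,0,0],[-0.71,-0.59,0,0],[-0.71,-0.59,0,0],[-0.71,-0.59,0,0],[-0.71,-0.59,0,0],[-0.71,-0.59,0,0],[-0.71,-0.59,0,0],[-0.71,-0.59,0,0],[-0.71,-0.59,0,0],[-0.71,-0.59,0,0],[-0.71,-0.59,0,0],[-0.71,-0.59,0,0],[-0.71,-0.59,0,0],[-0.71,-0.59,0,0],[-0.71,-0.59,0,0],[-0.71,-0.59,0,0],[-0.71,-0.59,0,0],[-0.71,-0.59,0,0],[0,0,0,0]]
  ],
  "gripper": 40,
  "force": 20
}}

```text
time: 1.68
ee_pos: [560.0, 23.5, 231.1]
orientation: [0.184, 0.983, -0.001, 0.001]
ft_force: [-0.8, 0.3, 0.6]
gripper_width: 0.47
```

{"op": "send_rows", "data": {
  "rows": [
    [[0,0,0,0.91],[0,0,0,0.91],[0,0,0,0.91],[0,0,0,0.91],[0,0,0,0.91],[0,0,0,0.91],[0,0,0,0.91],[0,0,0,0.91],[0,0,0,0.91],[0,0,0,0.91],[0,0,0,0],[0,0,0,0]]
  ]
}}

```text
time: 2.68
ee_pos: [557.6, 28.8, 230.9]
orientation: [0.611, 0.792, -0.0, -0.0]
ft_force: [-0.2, -0.2, 0.5]
gripper_width: 0.467
```

```bash
cat >> h.py <<'E'
from scipy.spatial.transform import Rotation as R
def go(target,yaw=None):
    s=manip.state(); M=R.from_quat(s['orientation']).as_matrix()
    d=np.array(target)-s['ee_pos']
    print("t",round(s['time'],2),"ee",s['ee_pos'].round(1),"yaw_y",np.arctan2(M[1,1],M[0,1]).round(4),"tilt",M[2,2].round(5),"F",s['ft_force'].round(1),"open",(s['gripper_width']*85.4).round(1))
    print("units xyz",(M.T@d/40).round(3))
    if yaw is not None: print("spin units", (-(yaw-np.arctan2(M[1,1],M[0,1]))*180/np.pi/6).round(2))
E
python3 - <<'E'
from h import *
p=np.load("rack.npy")
b=rackT(p,[-33,0,231])[0]; print(b); go(b,p[2])
s=manip.state();ci=manip.camera_info("wrist");print(ci)
im=manip.camera("wrist");cv2.imwrite("pics/w1.png",im)
print("ring",proj(ci,rackT(p,[[-46,0,120],[-33,0,142.5],[-60,0,86]])).round(1).tolist())
cv2.imwrite("pics/side1.png",cv2.resize(manip.camera("side")[100:350,230:490],None,fx=2.4,fy=2.4))
E
```

```text
[558.33099844  28.02710821 231.        ]Traceback (most recent call last):
  File "<stdin>", line 3, in <module>
  File "h.py", line 17, in go
    print("t",round(s['time'],2),"ee",s['ee_pos'].round(1),"yaw_y",np.arctan2(M[1,1],M[0,1]).round(4),"tilt",M[2,2].round(5),"F",s['ft_force'].round(1),"open",(s['gripper_width']*85.4).round(1))
                                                                                                                                                               ^^^^^^^^^^^^^^^^^^^^^^^^^^^^^^^
AttributeError: 'float' object has no attribute 'round'
```

```bash
sed -i "s/(s\['gripper_width'\]\*85.4).round(1)/round(s['gripper_width']*85.4,1)/" h.py
python3 - <<'E'
from h import *
p=np.load("rack.npy")
b=rackT(p,[-33,0,231])[0]; print(b); go(b,p[2])
s=manip.state();ci=manip.camera_info("wrist");print(ci)
im=manip.camera("wrist");cv2.imwrite("pics/w1.png",im)
print("ring",proj(ci,rackT(p,[[-46,0,120],[-33,0,142.5],[-60,0,86]])).round(1).tolist())
cv2.imwrite("pics/side1.png",cv2.resize(manip.camera("side")[100:350,230:490],None,fx=2.4,fy=2.4))
E
```

```text
[558.33099844  28.02710821 231.        ]
t 2.68 ee [557.6  28.8 230.9] yaw_y 0.2566 tilt -1.0 F [-0.2 -0.2  0.5] open 39.8
units xyz [-0.023  0.014 -0.003]
spin units 0.03
{'fx': 386.5057900172529, 'fy': 386.5057900172529, 'cx': 316.2143591030555, 'cy': 243.19300423929687, 'rvec': array([-2.85830315, -0.37110393, -0.04798831]), 'tvec': array([-547.27213951, -144.6442362 ,  348.22791712])}
ring [[296.5, 240.0], [315.6, 249.2], [280.4, 228.8]]
```

View pics/w1.png

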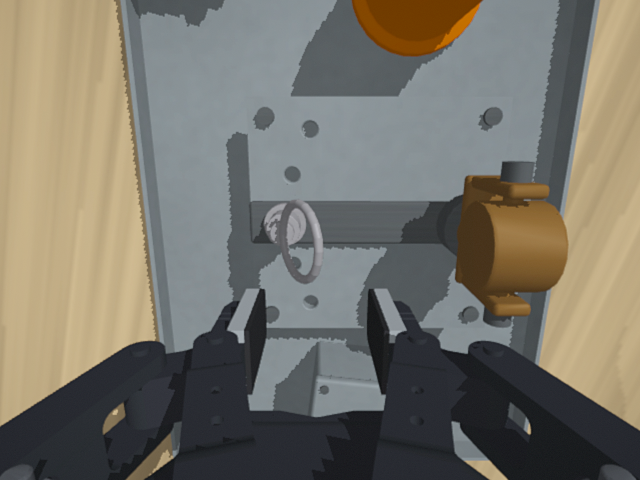

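View pics/side1.png

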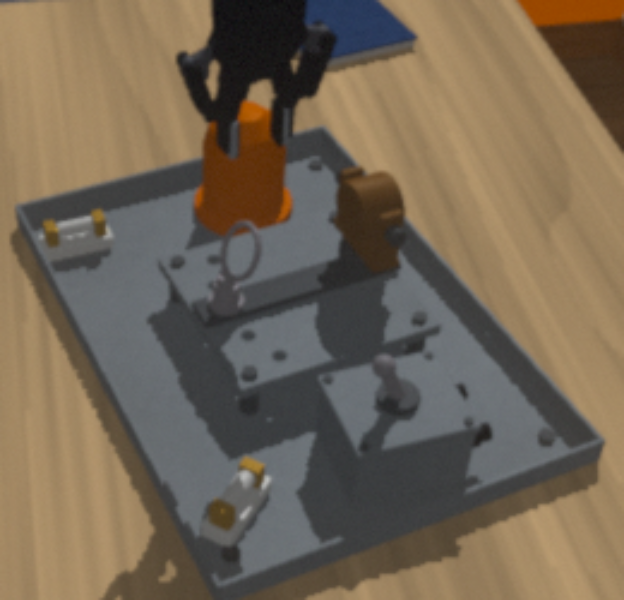

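```bash
cat > fitring.py <<'E'
from h import *
def ringpts(p,th,lift=0,r=26,dx=0,dy=0,n=90):
    # arm angle th (joint), points in world
    a=np.linspace(0,2*np.pi,n,endpoint=False)
    x=-136+r*np.sin(a)*.5; y=r*np.cos(a); z=120+lift+r*np.sin(a)*np.cos(np.pi/6)
    c,s=np.cos(-th),np.sin(-th)
    return rackT(p,np.c_[90+c*x-s*y+dx,s*x+c*y+dy,z])
E
python3 - <<'E'
from fitring import *
p=np.load("rack.npy");im=cv2.imread("pics/w1.png")
ci=manip.camera_info("wrist")
for dx,col in ((0,(0,0,255)),(3,(0,255,0))):
    for u in proj(ci,ringpts(p,0,dx=dx)): cv2.circle(im,tuple(int(v) for v in (u*16).round()),8,col,-1,shift=4)
for u in proj(ci,rackT(p,[hole(k) for k in (-2,-1,1,2)])): cv2.drawMarker(im,tuple(int(v) for v in u.round()),(0,0,255),0,8)
cv2.imwrite("pics/w1o.png",cv2.resize(im[90:330,220:520],None,fx=2.6,fy=2.4,interpolation=0))
E
```

```text
(no output)
```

View pics/w1o.png

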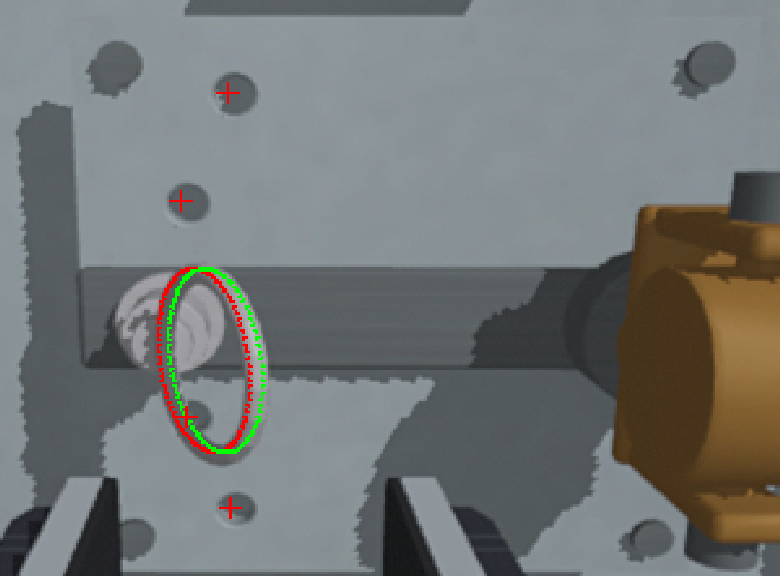

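Run:
```python
from fitring import *
p=np.load("rack.npy");s=manip.state();ci=manip.camera_info("wrist")
M=R.from_quat(s['orientation']).as_matrix()
for dz in (0,-5,-10):
  for y in (-20,20):
    for x in (-11,11): print(dz,y,x,proj(ci,s['ee_pos']+M@[x,y,dz]).round(1))
# bar top point for dx 2,2.5
Rm=cv2.Rodrigues(ci['rvec'])[0]; c=-Rm.T@ci['tvec']; print("cam in tool",(M.T@(c-s['ee_pos'])).round(1), "cam axis in tool",(M.T@Rm.T).round(3).tolist())
```

```text
0 -20 -11 [[264.7 332.3]]
0 -20 11 [[262.8 281.5]]
0 20 -11 [[363.  332.5]]
0 20 11 [[364.9 281.6]]
-5 -20 -11 [[263.1 338.5]]
-5 -20 11 [[261.1 286.2]]
-5 20 -11 [[364.5 338.6]]
-5 20 11 [[366.5 286.3]]
-10 -20 -11 [[261.3 345. ]]
-10 -20 11 [[259.2 291.1]]
-10 20 -11 [[366.1 345.1]]
-10 20 11 [[368.2 291.3]]
cam in tool [  64.7    0.8 -142.5] cam axis in tool [[0.002, -0.966, -0.258], [1.0, 0.002, 0.001], [-0.0, -0.258, 0.966]]
```

Run:
```python
from h import *
p=np.load("rack.npy"); go(rackT(p,[-31.8,0,126])[0],p[2])
```

```text
t 2.78 ee [557.7  28.7 231.1] yaw_y 0.2559 tilt -1.0 F [0.2 0.9 0. ] open 40.1
units xyz [-0.021  0.042  2.627]
spin units 0.02
```

{"op": "send_rows", "data": {
  "rows": [
    [[-0.02,0.04,0.3,0.02],[0,0,0.4,0],[0,0,0.4,0],[0,0,0.4,0],[0,0,0.4,0],[0,0,0.3,0],[0,0,0.25,0],[0,0,0.17,0],[0,0,0,0],[0,0,0,0]]
  ]
}}

```text
time: 3.62
ee_pos: [559.8, 28.2, 126.5]
orientation: [0.613, 0.79, 0.0, 0.0]
ft_force: [-0.1, -0.0, -0.7]
gripper_width: 0.469
```

Run:
```python
from fitring import *
p=np.load("rack.npy"); go(rackT(p,[-31.8,0,126])[0],p[2])
im=manip.camera("wrist");cv2.imwrite("pics/w2.png",im)
im=manip.camera("side");cv2.imwrite("pics/side2.png",cv2.resize(im[150:270,280:440],None,fx=5,fy=5,interpolation=2))
```

```text
t 3.62 ee [559.8  28.2 126.5] yaw_y 0.2521 tilt -1.0 F [-0.1 -0.  -0.7] open 40.1
units xyz [ 0.005 -0.006  0.013]
spin units -0.01
```

View pics/w2.png

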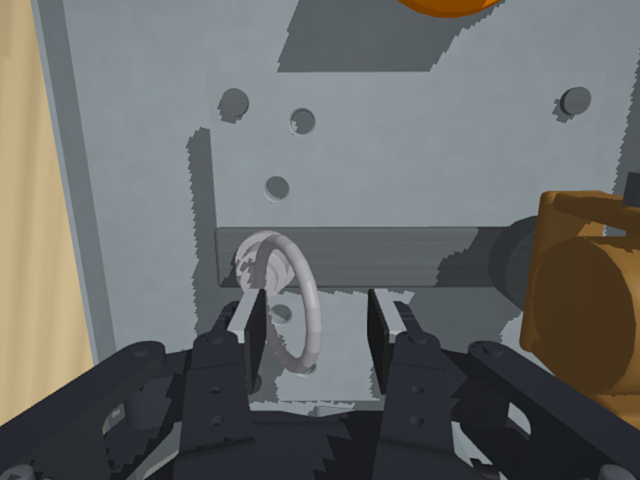

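View pics/side2.png

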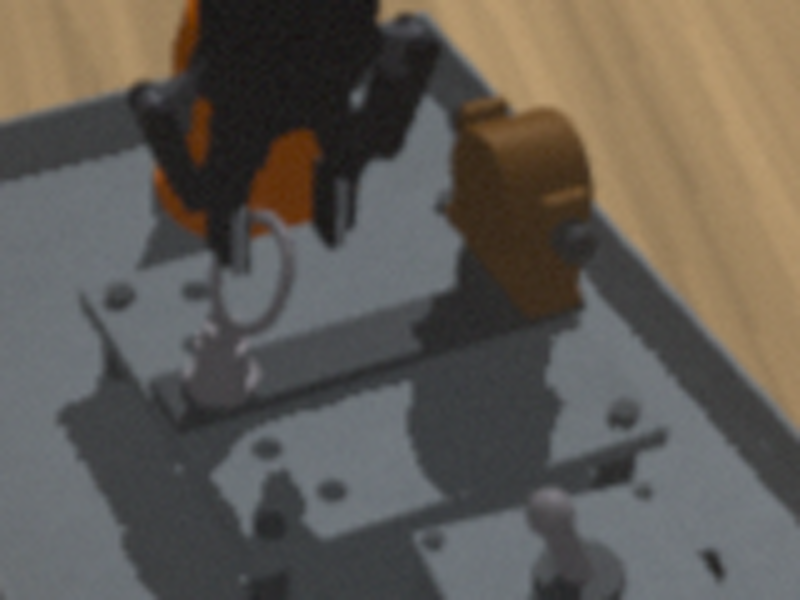

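The bar at about x=317 is centred between the jaws (266 and 368). I'll close in small steps and watch the force.

{"op": "send_rows", "data": {
  "rows": [
    [[0,0,0,0],[0,0,0,0],[0,0,0,0],[0,0,0,0],[0,0,0,0],[0,0,0,0]]
  ],
  "gripper": 13,
  "force": 20
}}

```text
time: 4.22
ee_pos: [559.7, 28.2, 126.6]
orientation: [0.613, 0.79, 0.0, 0.0]
ft_force: [-0.0, 0.2, 0.2]
gripper_width: 0.152
```

Run:
```python
from fitring import *
p=np.load("rack.npy"); go(rackT(p,[-31.8,0,126])[0],p[2])
im=manip.camera("wrist");cv2.imwrite("pics/w3.png",cv2.resize(im[180:420,200:440],None,fx=2.5,fy=2.5,interpolation=2))
```

```text
t 4.22 ee [559.7  28.2 126.6] yaw_y 0.252 tilt -1.0 F [-0.   0.2  0.2] open 13.0
units xyz [ 0.004 -0.003  0.014]
spin units -0.01
```

View pics/w3.png

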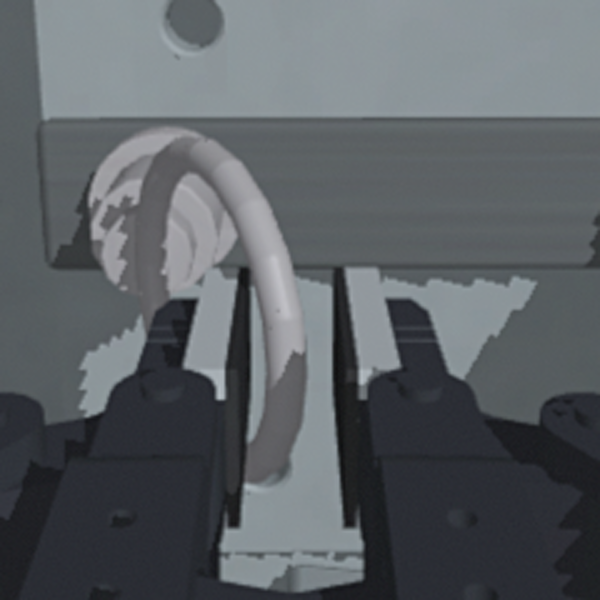

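{"op": "send_rows", "data": {
  "rows": [
    [[0,-0.02,0,0],[0,0,0,0],[0,0,0,0]]
  ],
  "gripper": 9
}}

```text
time: 4.52
ee_pos: [558.8, 28.0, 126.4]
orientation: [0.613, 0.79, -0.0, -0.0]
ft_force: [-0.2, 0.4, -0.9]
gripper_width: 0.106
```

{"op": "send_rows", "data": {
  "rows": [
    [[0,0,0,0],[0,0,0,0],[0,0,0,0]]
  ],
  "gripper": 8
}}

```text
time: 4.77
ee_pos: [558.7, 28.0, 126.4]
orientation: [0.613, 0.79, -0.0, -0.0]
ft_force: [-0.3, 0.4, 0.1]
gripper_width: 0.093
```

{"op": "send_rows", "data": {
  "rows": [
    [[0,0,0,0],[0,0,0,0],[0,0,0,0]]
  ],
  "gripper": 7.3
}}

```text
time: 5.02
ee_pos: [558.6, 28.0, 126.4]
orientation: [0.613, 0.79, -0.0, -0.0]
ft_force: [-0.7, -0.9, -0.1]
gripper_width: 0.083
```

{"op": "send_rows", "data": {
  "rows": [
    [[0,0,0,0],[0,0,0,0],[0,0,0,0]]
  ],
  "gripper": 6.7
}}

```text
time: 5.27
ee_pos: [558.6, 28.0, 126.4]
orientation: [0.613, 0.79, -0.0, -0.0]
ft_force: [-2.7, -1.0, 0.0]
gripper_width: 0.076
```

{"op": "send_rows", "data": {
  "rows": [
    [[0,0,0,0],[0,0,0,0],[0,0,0,0]]
  ],
  "gripper": 6.2
}}

```text
time: 5.52
ee_pos: [558.6, 28.0, 126.4]
orientation: [0.613, 0.79, -0.0, -0.0]
ft_force: [-2.6, -0.9, 1.4]
gripper_width: 0.075
```

Run:
```python
from fitring import *
p=np.load("rack.npy"); go(rackT(p,[-31.8,0,126])[0],p[2])
im=manip.camera("wrist");cv2.imwrite("pics/w4.png",cv2.resize(im[180:420,200:440],None,fx=2.5,fy=2.5,interpolation=2))
```

```text
t 5.52 ee [558.6  28.  126.4] yaw_y 0.252 tilt -1.0 F [-2.6 -0.9  1.4] open 6.4
units xyz [0.003 0.023 0.01 ]
spin units -0.01
```

View pics/w4.png

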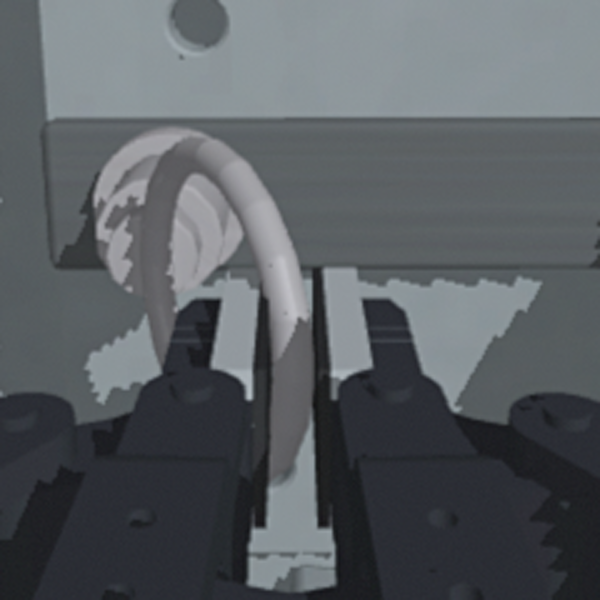

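{"op": "send_rows", "data": {
  "rows": [
    [[0,-0.01,0,0],[0,0,0,0],[0,0,0,0]]
  ],
  "gripper": 5.6
}}

```text
time: 5.82
ee_pos: [558.5, 28.0, 126.4]
orientation: [0.613, 0.79, 0.0, 0.0]
ft_force: [-1.7, -0.0, -0.1]
gripper_width: 0.07
```

{"op": "send_rows", "data": {
  "rows": [
    [[0,0,-0.05,0],[0,0,0,0],[0,0,0,0]]
  ]
}}

```text
time: 6.07
ee_pos: [558.3, 28.0, 127.9]
orientation: [0.613, 0.79, -0.0, -0.0]
ft_force: [1.6, -0.6, -6.4]
gripper_width: 0.072
```

{"op": "send_rows", "data": {
  "rows": [
    [[0,0,-0.05,0],[0,0,0,0],[0,0,0,0]]
  ]
}}

```text
time: 6.32
ee_pos: [558.3, 28.0, 130.3]
orientation: [0.613, 0.79, -0.0, -0.0]
ft_force: [1.3, 0.2, -5.6]
gripper_width: 0.069
```

Downward pull of about −6 N matches the spring. I'll lift further and check for slip.

{"op": "send_rows", "data": {
  "rows": [
    [[0,0,-0.05,0],[0,0,-0.05,0],[0,0,-0.05,0],[0,0,0,0],[0,0,0,0]]
  ],
  "gripper": 5.2
}}

```text
time: 6.73
ee_pos: [558.3, 28.0, 136.4]
orientation: [0.613, 0.79, -0.0, -0.0]
ft_force: [0.3, 0.3, -7.4]
gripper_width: 0.066
```

Run:
```python
from fitring import *
p=np.load("rack.npy"); go(rackT(p,[-31.8,0,126])[0],p[2])
im=manip.camera("wrist");cv2.imwrite("pics/w5.png",cv2.resize(im[180:420,200:440],None,fx=2.5,fy=2.5,interpolation=2))
im=manip.camera("side");cv2.imwrite("pics/side5.png",cv2.resize(im[150:270,280:440],None,fx=5,fy=5,interpolation=2))
```

```text
t 6.73 ee [558.3  28.  136.4] yaw_y 0.252 tilt -1.0 F [ 0.3  0.3 -7.4] open 5.6
units xyz [0.001 0.031 0.26 ]
spin units -0.01
```

View pics/w5.png

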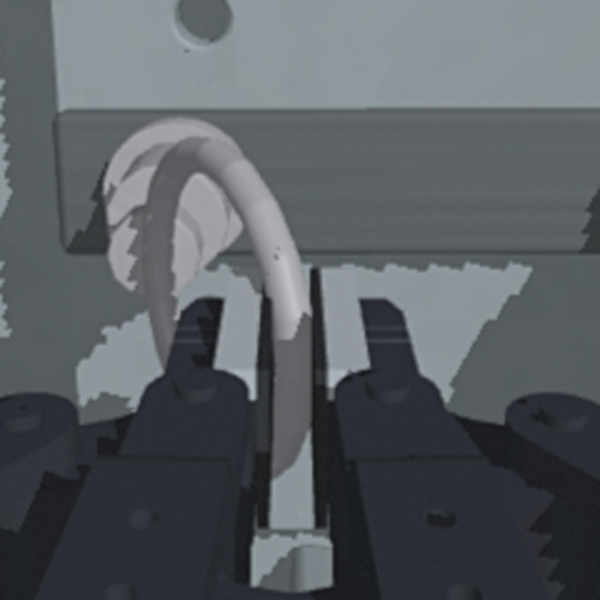

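View pics/side5.png

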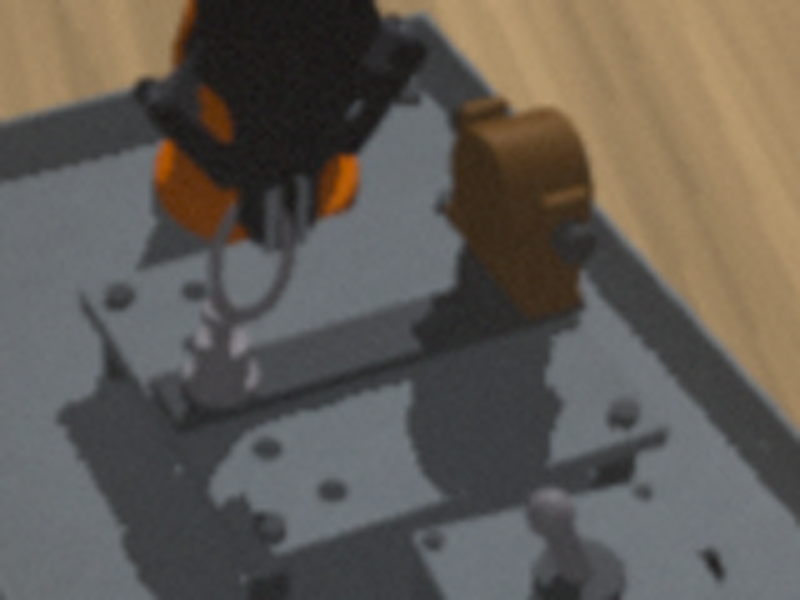

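{"op": "send_rows", "data": {
  "rows": [
    [[0,0,-0.05,0],[0,0,-0.05,0],[0,0,-0.05,0],[0,0,-0.04,0],[0,0,0,0],[0,0,0,0]]
  ],
  "gripper": 5
}}

```text
time: 7.33
ee_pos: [558.3, 27.9, 144.0]
orientation: [0.613, 0.79, -0.0, -0.0]
ft_force: [0.8, -0.3, -8.4]
gripper_width: 0.06
```

Run:
```python
from fitring import *
p=np.load("rack.npy"); go(rackT(p,[-31.8,0,126])[0],p[2])
im=manip.camera("side");cv2.imwrite("pics/side6.png",cv2.resize(im[150:270,280:440],None,fx=5,fy=5,interpolation=2))
a=im.copy();c=manip.camera_info("side")
for l in (0,12,18): print(l,proj(c,ringpts(p,0,l,n=4)).round(1).tolist(), (proj(c,ringpts(p,0,l,n=4))[3]-[280,150])*5)
# plan swing
s=manip.state();e=s['ee_pos'];pv=rackT(p,[90,0,0])[0]
r=np.hypot(*(e-pv)[:2]);a0=np.arctan2(*(pv-e)[1::-1]);print("r",r,"ang",a0)
dth=15/10
M=R.from_quat(s['orientation']).as_matrix()
th=np.radians(1.5); # chord in the tool frame per 1.5deg
print("chord",2*r*np.sin(th/2)/40)
```

```text
t 7.33 ee [558.3  27.9 144. ] yaw_y 0.252 tilt -1.0 F [ 0.8 -0.3 -8.4] open 5.1
units xyz [0.002 0.032 0.449]
spin units -0.01
0 [[325.0, 197.3], [335.4, 194.8], [334.8, 211.2], [324.4, 213.3]] [222.04730299 316.73744829]
12 [[325.1, 193.2], [335.5, 190.5], [334.9, 207.0], [324.5, 209.3]] [222.27813813 296.42121027]
18 [[325.1, 191.1], [335.6, 188.3], [335.0, 204.9], [324.5, 207.2]] [222.39485259 286.14894978]
r 123.05018108988826 ang 0.2539103612488114
chord 0.08053385527236664
```

View pics/side6.png

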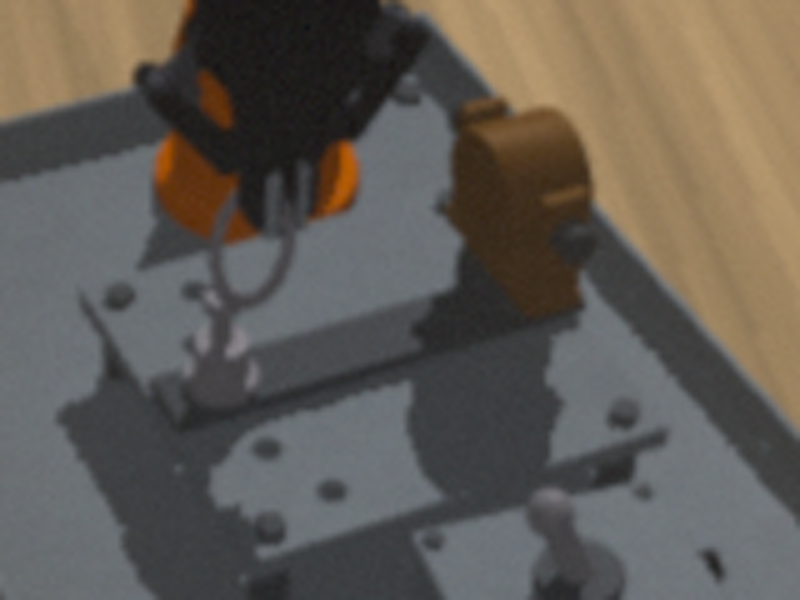

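The pin is up about 17 mm, and the ring's foot rises about 6 px in the side view. I'll swing the first 5° and check.

{"op": "send_rows", "data": {
  "rows": [
    [[-0.0537,0.0005,0,-0.1667],[-0.0537,0.0005,0,-0.1667],[-0.0537,0.0005,0,-0.1667],[-0.0537,0.0005,0,-0.1667],[-0.0537,0.0005,0,-0.1667],[0,0,0,0]]
  ],
  "gripper": 4.7
}}

```text
time: 7.88
ee_pos: [561.7, 17.1, 144.1]
orientation: [0.577, 0.817, -0.0, 0.0]
ft_force: [-0.3, -0.4, -8.2]
gripper_width: 0.064
```

```bash
cat >> h.py <<'E'
def ang():
    p=np.load("rack.npy");e=manip.state()['ee_pos'];pv=rackT(p,[90,0,0])[0]
    print("r",np.hypot(*(e-pv)[:2]).round(2),"swing",(np.arctan2(*(pv-e)[1::-1])-0.2539).round(4))
E
python3 - <<'E'
from fitring import *
p=np.load("rack.npy"); go(rackT(p,[-31.8,0,126])[0],p[2]+.2618);ang()
im=manip.camera("side");cv2.imwrite("pics/side7.png",cv2.resize(im[150:270,280:440],None,fx=5,fy=5,interpolation=2))
E
```

```text
t 7.88 ee [561.7  17.1 144.1] yaw_y 0.3399 tilt -1.0 F [-0.3 -0.4 -8.2] open 5.5
units xyz [0.283 0.042 0.452]
spin units -1.67
r 123.03 swing 0.0925
```

View pics/side7.png

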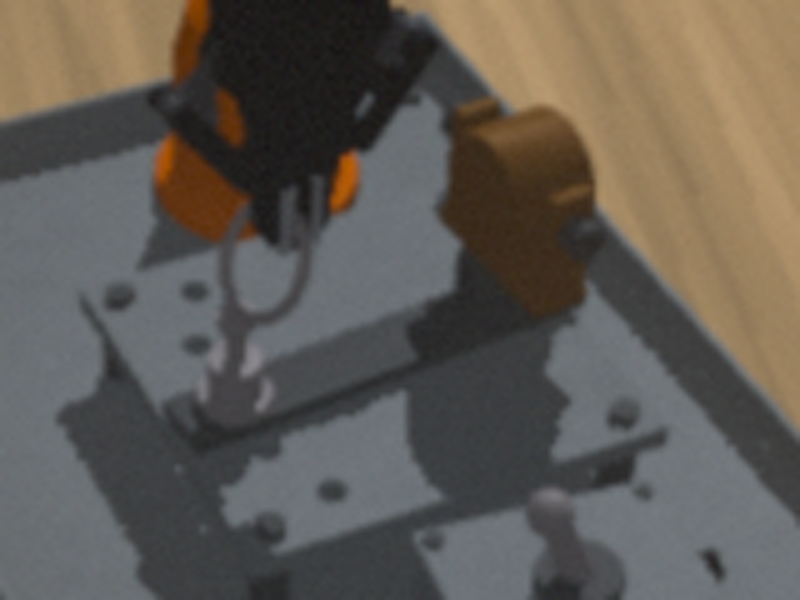

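The arm follows, and its radius holds at 123 mm. I'll swing the remaining 10°.

{"op": "send_rows", "data": {
  "rows": [
    [[-0.052,0.0005,0,-0.1667],[-0.052,0.0005,0,-0.1667],[-0.052,0.0005,0,-0.1667],[-0.052,0.0005,0,-0.1667],[-0.052,0.0005,0,-0.1667],[-0.052,0.0005,0,-0.1667],[-0.052,0.0005,0,-0.1667],[-0.052,0.0005,0,-0.1667],[-0.052,0.0005,0,-0.1667],[-0.052,0.0005,0,-0.1667],[0,0,0,0],[0,0,0,0]]
  ]
}}

```text
time: 8.93
ee_pos: [570.4, -1.8, 144.1]
orientation: [0.504, 0.864, -0.0, 0.0]
ft_force: [-0.1, -1.3, -8.1]
gripper_width: 0.058
```

Run:
```python
from fitring import *
p=np.load("rack.npy"); go(rackT(p,[-31.8,0,126])[0],p[2]+.2618);ang()
im=manip.camera("side");cv2.imwrite("pics/side8.png",cv2.resize(im[150:270,280:440],None,fx=5,fy=5,interpolation=2))
im=manip.camera("wrist");cv2.imwrite("pics/w8.png",im)
```

```text
t 8.93 ee [570.4  -1.8 144.1] yaw_y 0.5138 tilt -1.0 F [-0.1 -1.3 -8.1] open 5.0
units xyz [0.789 0.133 0.453]
spin units -0.01
r 123.03 swing 0.2614
```

View pics/side8.png

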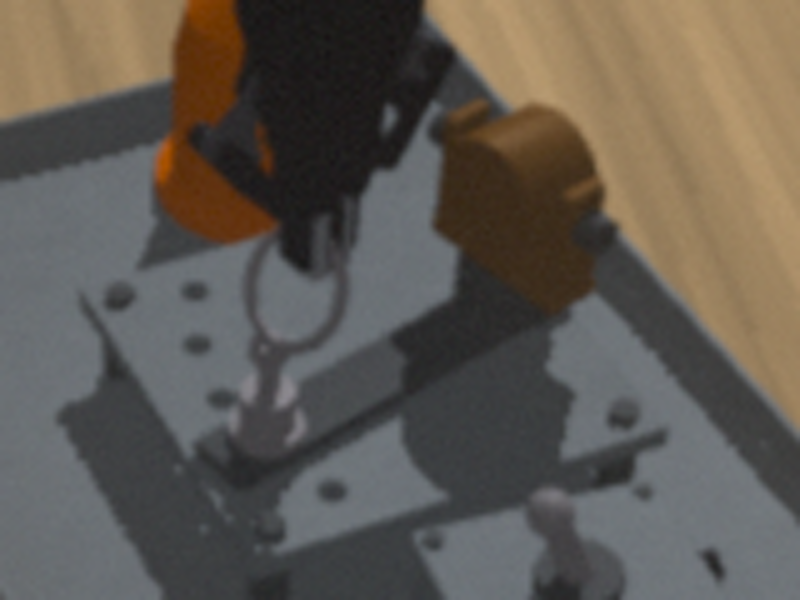

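View pics/w8.png

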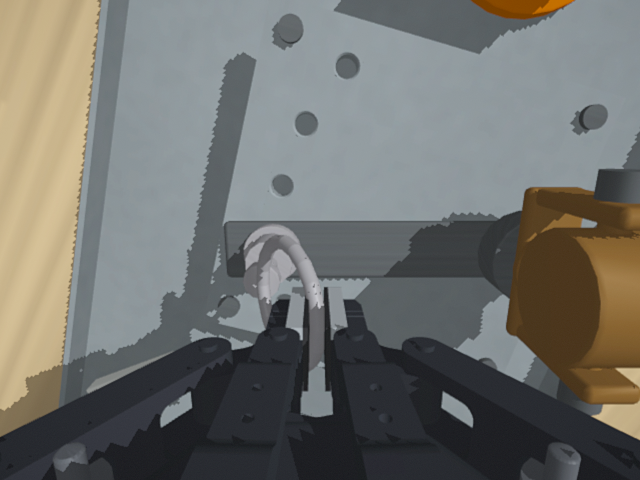

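The swing reads 0.2614. I'll lower in stages and watch the spring force.

{"op": "send_rows", "data": {
  "rows": [
    [[0,0,0.05,0],[0,0,0.05,0],[0,0,0.05,0],[0,0,0.05,0],[0,0,0,0],[0,0,0,0]]
  ]
}}

```text
time: 9.53
ee_pos: [570.2, -1.3, 136.1]
orientation: [0.504, 0.864, -0.0, -0.0]
ft_force: [-2.4, -1.7, -7.1]
gripper_width: 0.066
```

{"op": "send_rows", "data": {
  "rows": [
    [[0,0,0.05,0],[0,0,0.05,0],[0,0,0.04,0],[0,0,0,0],[0,0,0,0]]
  ]
}}

```text
time: 9.95
ee_pos: [570.2, -1.3, 130.5]
orientation: [0.504, 0.864, -0.0, -0.0]
ft_force: [-2.6, -2.7, -6.3]
gripper_width: 0.063
```

{"op": "send_rows", "data": {
  "rows": [
    [[0,0,0.05,0],[0,0,0.03,0],[0,0,0,0],[0,0,0,0]]
  ]
}}

```text
time: 10.28
ee_pos: [570.2, -1.2, 127.3]
orientation: [0.504, 0.864, 0.0, -0.0]
ft_force: [-3.5, -2.2, -5.4]
gripper_width: 0.062
```

Run:
```python
from fitring import *
p=np.load("rack.npy"); go(rackT(p,[-31.8,0,126])[0],p[2]+.2618);ang()
im=manip.camera("side");cv2.imwrite("pics/side9.png",cv2.resize(im[150:270,280:440],None,fx=5,fy=5,interpolation=2))
```

```text
t 10.28 ee [570.2  -1.2 127.3] yaw_y 0.5138 tilt -1.0 F [-3.5 -2.2 -5.4] open 5.3
units xyz [0.776 0.129 0.033]
spin units -0.01
r 122.86 swing 0.2572
```

View pics/side9.png

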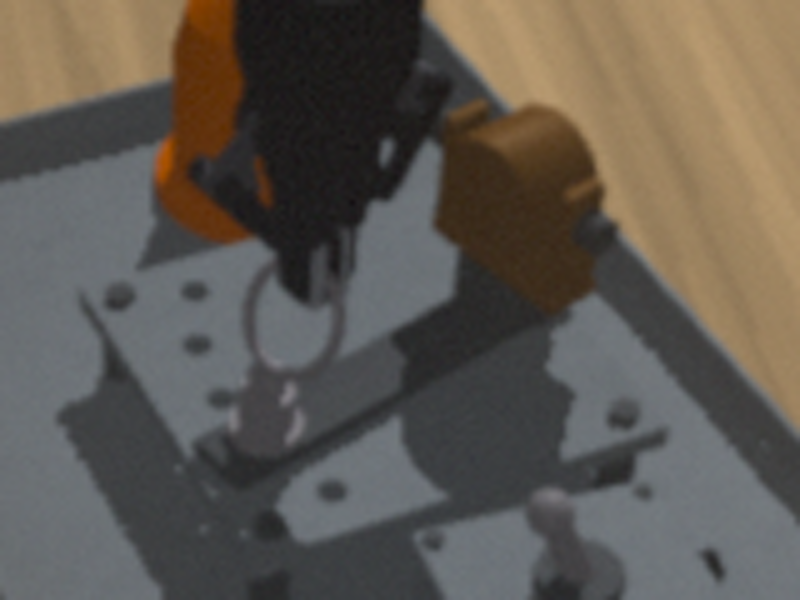

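{"op": "send_rows", "data": {
  "rows": [
    [[0,0,0.02,0],[0,0,0,0],[0,0,0,0]]
  ]
}}

```text
time: 10.58
ee_pos: [570.3, -1.3, 126.5]
orientation: [0.504, 0.864, 0.0, 0.0]
ft_force: [-3.2, -1.9, -5.1]
gripper_width: 0.063
```

{"op": "send_rows", "data": {
  "rows": [
    [[0,0,0,0],[0,0,0,0],[0,0,0,0],[0,0,0,0],[0,0,0,0],[0,0,0,0]]
  ],
  "gripper": 36
}}

```text
time: 11.08
ee_pos: [570.6, -1.3, 126.9]
orientation: [0.504, 0.864, 0.0, 0.0]
ft_force: [1.3, 0.1, -0.9]
gripper_width: 0.425
```

Run:
```python
from fitring import *
p=np.load("rack.npy"); go(rackT(p,[-31.8,0,126])[0],p[2]+.2618)
im=manip.camera("wrist");cv2.imwrite("pics/w10.png",im)
```

```text
t 11.08 ee [570.6  -1.3 126.9] yaw_y 0.5138 tilt -1.0 F [ 1.3  0.1 -0.9] open 36.3
units xyz [0.781 0.121 0.023]
spin units -0.01
```

View pics/w10.png

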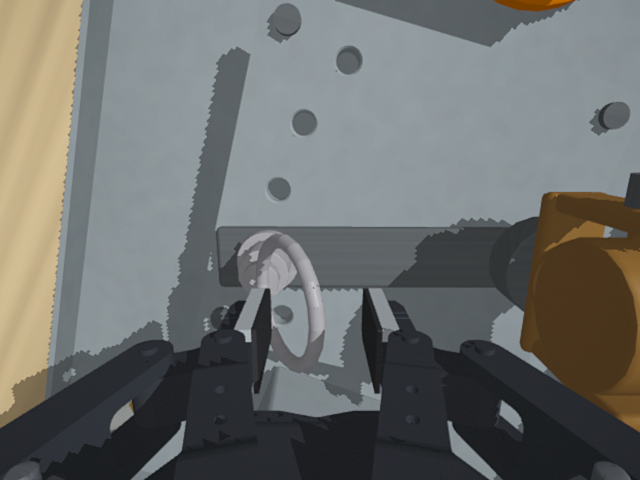

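The ring is free between the open jaws and looks as it did at home, with three holes visible on the other side. I'll go straight up and check.

{"op": "send_rows", "data": {
  "rows": [
    [[0,0,-0.1,0],[0,0,-0.2,0],[0,0,-0.4,0],[0,0,-0.5,0],[0,0,-0.6,0],[0,0,-0.6,0],[0,0,-0.6,0],[0,0,-0.6,0],[0,0,-0.4,0],[0,0,0,0],[0,0,0,0],[0,0,0,0]]
  ]
}}

```text
time: 12.13
ee_pos: [569.6, -1.1, 285.3]
orientation: [0.504, 0.864, -0.0, -0.001]
ft_force: [0.5, 0.0, 0.7]
gripper_width: 0.426
```

Run:
```python
from fitring import *
p=np.load("rack.npy"); go(rackT(p,[-31.8,0,126])[0],p[2]+.2618)
c=manip.camera_info("side")
im=manip.camera("side");cv2.imwrite("pics/side11full.png",im)
for u in proj(c,ringpts(p,-.2618,0)): cv2.circle(im,tuple(int(v) for v in (u*16).round()),4,(0,0,255),-1,shift=4)
cv2.imwrite("pics/side11.png",cv2.resize(im[140:340,235:485],None,fx=3,fy=3,interpolation=2))
im=manip.camera("wrist");c=manip.camera_info("wrist")
for th,col in ((-.2618,(0,0,255)),):
  for u in proj(c,ringpts(p,th,0,dx=2.3)): cv2.circle(im,tuple(int(v) for v in (u*16).round()),8,col,-1,shift=4)
cv2.imwrite("pics/w11.png",im)
```

```text
t 12.13 ee [569.6  -1.1 285.3] yaw_y 0.5138 tilt -1.0 F [0.5 0.  0.7] open 36.4
units xyz [0.761 0.148 3.982]
spin units -0.01
```

View pics/side11.png

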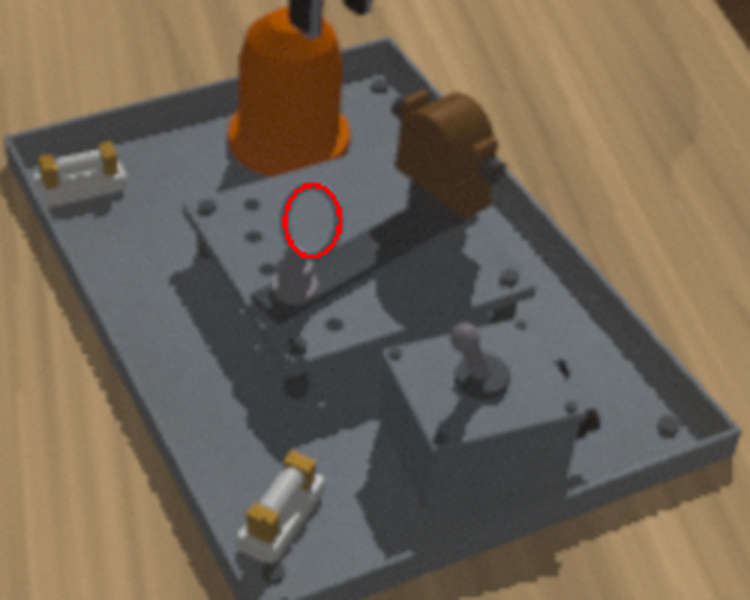

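View pics/w11.png

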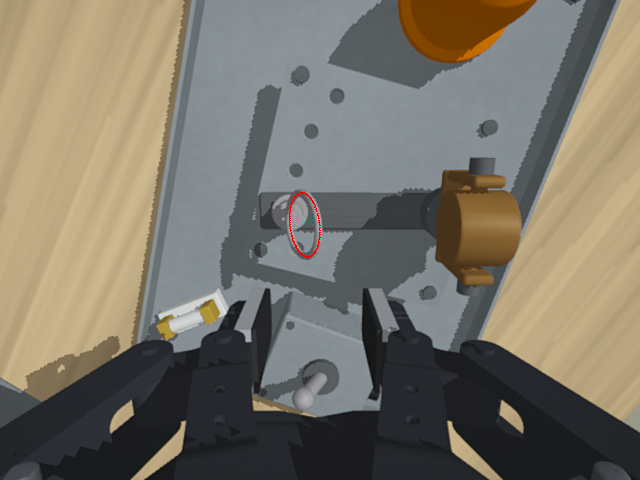

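Run:
```python
from fitring import *
p=np.load("rack.npy");c=manip.camera_info("side")
out=[]
for f,th in (("side0",0),("side11full",-.2618)):
    im=cv2.imread(f"pics/{f}.png");u0=proj(c,ringpts(p,th,0)).mean(0).astype(int)-[30,30]
    a=cv2.resize(im[u0[1]:u0[1]+70,u0[0]:u0[0]+60],None,fx=6,fy=6,interpolation=2)
    for q in proj(c,ringpts(p,th,0,n=24)): cv2.circle(a,tuple(int(v) for v in ((q-u0+.5)*6).round()),2,(0,0,255),-1)
    out.append(a)
cv2.imwrite("pics/cmp.png",np.hstack(out))
```

```text
(no output)
```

View pics/cmp.png

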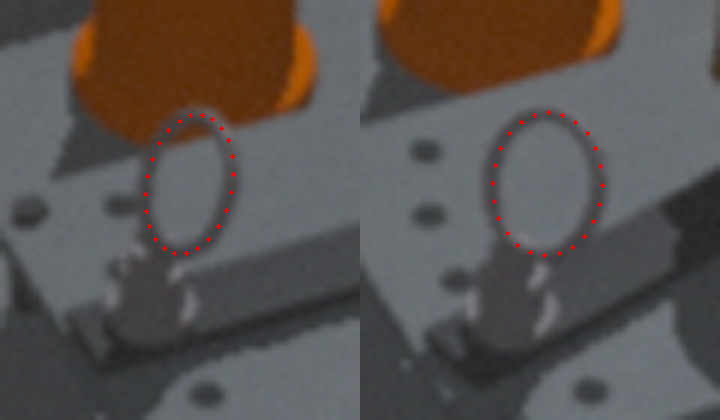

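The ring sits at the same home height and the same offset from the model before and after, and at the next hole. Beacon, fuse holders and toggle look as they did at the start, so I'm handing in.

```bash
python3 -c "
from bench import manip
print(manip.sign_off())"
```

```text
the job is handed in; nothing more can be done
None
```

I swung the index arm one hole towards the junction box (the rack's −y side). The pin looks fully home there, and I handed the job in at about 12 s of the 51 s allowed; no verdict is reported.

**How it was lifted:** the tool can only point straight down, so I could not hook the ring. I put one finger through it and pinched its top bar lightly with the other finger outside. The pin rose about 17 mm, the arm swung 15° straight to the hole, and I let the ring down, opened the jaws and went straight up.

**What the last checks showed:**
- **Spring pull:** it followed the spring all the way, about 8 N at the top and 5 N when nearly down. The wrist reading was about zero after release.
- **Swing angle:** the tool was 0.261 rad round before lowering and 0.257 rad near the bottom.
- **Ring position:** after release, the predicted ring outline for the new hole with the pin home matches the ring in the side and wrist views, as closely as it did at the start. That check resolves roughly 2 mm.
- **Other parts:** the toggle, beacon shell and fuse holders look unmoved, by eye only. The arm stayed clear of the prism mount.

**What disagreed or could not be checked:**
- **Camera offset:** the wrist camera disagreed with the fixed cameras by about 2 mm. I corrected for it by centring the bar between the fingertips.
- **Squeeze force:** the pinch force on the ring cannot be read. The grip limit was at its lowest setting (20 N) and I closed the jaws in small steps.

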